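Hang the wide shelf sign over the display rail

TASK

Hang the wider of the two tent-shaped metal price signs over the horizontal bar of the rail, astride it near the middle, with one flap hanging down on each side. Leave the narrower sign standing where it is.

Things in the scene. Friction and masses are not known exactly. Their poses are not given: they have to be found in the camera images.
- wide_sign_centre (a point): Centre, 44 mm above the foot, of the loose wide sign: sheet-metal tent, white paper on both faces, open below and at the ends, 0.2 kg, standing on the table. 110 mm long along its ridge (y), 50 mm over its two flaps (x), 88 mm tall (z up). Sheet 3 mm, 44 mm inside. Flaps upright for the lower 66 mm: grip across them from outside. Two 40-degree slopes form the ridge. Either way round is the same.
- narrow_sign_centre (a point): Centre, 44 mm over the underside, of the loose narrow sign: same section, height and axes but only 60 mm long along the ridge (y). It stands on the table and is to be left alone. The two signs may start in each other's places.
- bar_middle (a point): Middle of the bar's axis, 150 mm over the table: a level dark steel rod, 14 mm in diameter, along this frame's y axis (z up), 280 mm between two posts fixed on the table on round feet; the posts end 5 mm above the bar's axis. A sign resting on the bar by its ridge's slopes has its centre 31 mm below the bar's axis.
There are look-alikes about, which are no part of the job. What is shaped like the part that bears wide_sign_centre but blue is not meant.

How it is judged:
By the outcome, as a careful person would: the job done as asked, in the order asked, and still so for the second after the job is handed in, with the robot touching nothing.
It also fails if it takes over 38 s, if anything falls off the work surface, if the arm or the gripper's body presses on something with over 40 N, if the wrist force passes 120 N, or if a joint passes its speed limit or range.

ROBOT

A 7-joint arm with a two-finger parallel gripper is mounted at the origin on the work surface. World frame = base frame: x ahead of the robot, y to its left, z up, the work surface at z = 0. Lengths are in mm, angles in rad, forces in N, time in s.
With the tool pointing down it reaches from about 400 to 875 mm from the base axis. Payload 4.4 kg.
Tool frame: the origin (TCP) lies midway between the tips of the shut fingers; the grasp point (between the pads) lies 19 mm behind it (ctrl.pinch_z is the distance from the TCP to the grasp point, in mm); z points along the fingers, y is the line along which they close (so a half turn about z gives the same grasp; the last joint's range is limited). The gripper opens to 85 mm and grips with 20 to 120 N. Pads are 22 mm wide; open, the fingers measure 114 mm over their backs; the gripper's body (76 mm by 85 mm) begins 54 mm behind the grasp point. The pads swing forward as they close: fully open they stand 13 mm farther back than shut.
Start: joints at [1.068, 0.628, 0.038, 1.517, -0.027, 0.996, -0.02], TCP at [275.006, -588.973, 231.313] pointing down, gripper open.
Joint ranges: [-3.06, 3.06], [-0.37, 2.12], [-1.25, 1.32], [0.18, 2.47], [-1.1, 4.24], [0.23, 1.98], [-2.94, 2.94]. Speed limits (rad/s): [2.57, 2.57, 3.14, 3.14, 3.14, 3.14, 3.14].

INTERFACE

Orientations are given as [roll, pitch, yaw] about the fixed x, y, z axes, in that order (R = Rz(yaw) Ry(pitch) Rx(roll)).
In Python, from cell import read_state, cams, order, ctrl gives the robot as it stands.
- The arm moves only by the tool move_arm, never from a script. Its argument "targets" is text: rows parted by semicolons, each of 7 numbers parted by spaces: the gripper's target within -1 to 1 (fully open at 1, half-way at 0, shut at -1), then the shift along the tool's x, y, z in cm, then the turn, a rotation vector about the tool's x, y, z in degrees. A call has 1 to 5 rows; each row shifts and turns the commanded pose from where the row before left it, along the tool's axes as they then stand; what a row does not reach is not made up. A row lasts 1/12 s, in which the tool goes at most 41.7 mm and 7.16 degrees, less where a joint would pass 70% of its speed; a pose out of reach is approached as far as the arm can. A call with a gripper value outside its range is refused whole. The fingers move at their own pace and stop on an object; the grip force is fixed at half the most. Time passes only in rows, so rows that do not move let the fingers close. It gives the time, the measured TCP pose, the force, the opening and the grip force at its end, in the units of the state.
- read_state(): the state, without advancing time (a new reading comes with each control period).
- cams.get_image(name): name is "scene" or "side" or "wrist"; returns a dict with "color" (384x512x3 uint8, red, green, blue), "fovy" (degrees; the focal length in pixels is half the picture's height over the tangent of half this angle, whatever the lens; pixels are square), "cx", "cy" (the principal point, pixels), "k1" (the pictures are not rectified: a ray, as slopes to the right and down, at radius r is drawn at 1 + k1 r^2 times it, then the intrinsics apply), "rvec" (rotation vector, rad) and "tvec" (3), from world to camera coordinates, as OpenCV has them. Camera axes: x right, y down, z forward; pixel columns grow to the right and rows downward; lengths in mm; the calibration is good to about 2 mm. A picture is of the moment at which its call begins. There is no depth.
- order.finish_job(): hands the job in; it is judged then, once.
The state is a dict: "clock": time; "qpos": joint angles; "qd": joint speeds; "tau": joint torques, N m; "eef_pos": TCP position; "tool_rot": TCP orientation; "force": force on the tool from outside, world axes, zero at the start; "torque": the same for the moment, N m; "width": finger opening in mm; "gripper_force": force on a finger pad.
Only numpy, scipy, OpenCV 4.12 (cv2) and the standard library are available. Lean on these libraries where they do the work, as an engineer would, in place of code of your own. Each camera call takes 0.05 s, during which the arm holds its last target. There are 200 camera calls.

## Working session

There is one attempt and no reset: what is moved stays moved. The work goes in short steps, Python scripts to look and compute and a tool call to move; the robot and the scene stay as the last step left them, time stands still between calls to the robot, and variables do not carry over. Pictures are saved under pics/ and viewed, at most 10 in all, crops included, and the job is handed in when it is done.

Besides the shell and the picture viewer there is one more tool, called after "Emit:" by a JSON object that holds its "name" and its "arguments", one argument or row to a line. move_arm: Moves the arm, as the interface text tells. Its arguments: {"type":"object","properties":{"targets":{"type":"string"}},"required":["targets"]}

```bash
mkdir -p pics; cat > h.py <<'E'
import numpy as np, cv2
from cell import read_state, cams, order, ctrl
def K(im):
    f=im["color"].shape[0]/2/np.tan(np.radians(im["fovy"])/2)
    return np.array([[f,0,im["cx"]],[0,f,im["cy"]],[0,0,1.]]),np.array([im["k1"],0,0,0.])
def ray(im,uv):
    k,d=K(im);p=cv2.undistortPoints(np.array(uv,float).reshape(-1,1,2),k,d).reshape(-1,2)
    R=cv2.Rodrigues(np.array(im["rvec"],float))[0];t=np.array(im["tvec"],float).ravel()
    return -R.T@t,np.c_[p,np.ones(len(p))]@R
def onplane(im,uv,z):
    o,d=ray(im,uv);return o+d*((z-o[2])/d[:,2])[:,None]
def proj(im,P):
    k,d=K(im);return cv2.projectPoints(np.array(P,float).reshape(-1,1,3),np.array(im["rvec"],float),np.array(im["tvec"],float),k,d)[0].reshape(-1,2)
def save(im,n): cv2.imwrite("pics/"+n,cv2.cvtColor(im["color"],cv2.COLOR_RGB2BGR))
def load(n): return np.load(n,allow_pickle=True).item()
def get(c,n=None):
    im=cams.get_image(c)
    if n: save(im,n+".png");np.save(n+".npy",im)
    return im
E
python3 - <<'E'
from h import *
for c in("scene","side"):
    im=get(c,c+"0");print(c,ray(im,[[256,192]]))
s=read_state();print(s,ctrl.pinch_z)
E
```

```text
scene (array([ 950.10742362, -521.2953287 , 1070.63309096]), array([[-0.46714778,  0.3457022 , -0.81395771]]))
side (array([ 81.92106665, 945.76233063, 931.33356881]), array([[ 0.25979959, -0.76798609, -0.58541967]]))
{'clock': 0.1, 'qpos': array([ 1.06820747,  0.62924051,  0.03844085,  1.51827353, -0.0270227 ,
        0.99631936, -0.0200066 ]), 'qd': array([-1.31879452e-03, -4.02085377e-03,  1.50572266e-04, -1.69068096e-03,
       -5.05889576e-04,  6.16407707e-05, -1.52531113e-03]), 'tau': array([ 4.35157417e-03, -5.64533758e+01,  1.23143032e+00, -1.93974245e+01,
        1.14532054e-02,  5.38291672e-03,  4.18191621e-05]), 'eef_pos': array([ 274.76569173, -588.44230508,  230.48771735]), 'tool_rot': array([-3.13986935e+00, -4.31895157e-06,  4.36772937e-01]), 'force': array([0.77969853, 0.99634711, 0.32783373]), 'torque': array([ 0.00979509, -0.00200266, -0.00352048]), 'gripper_force': 0.0, 'width': 85.23100669779622} 18.700000000000003
```

View pics/scene0.png

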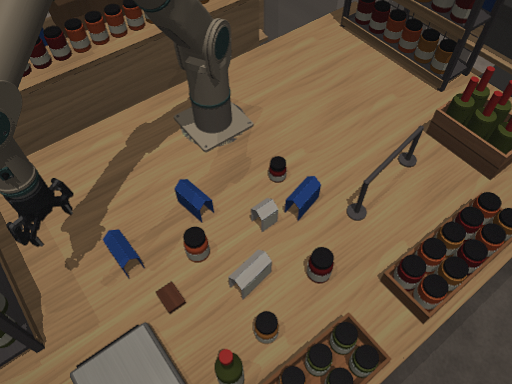

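View pics/side0.png

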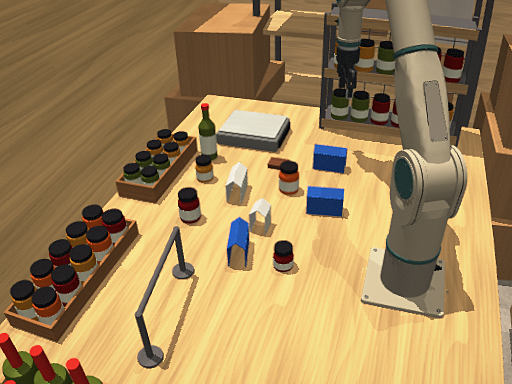

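Wide white sign at about (250,272) in scene and (236,183) in side; narrow one at (265,213). The rail runs from post foot (357,211) to (408,159). I'll enlarge both to pick the ridge ends and bar ends.

```bash
python3 - <<'E'
from h import *
a=load("scene0.npy");b=load("side0.npy")
c1=cv2.resize(a["color"][110:310,210:430],None,fx=2,fy=2,interpolation=cv2.INTER_CUBIC)
c1=cv2.resize(a["color"][190:300,210:310],(400,440),interpolation=cv2.INTER_CUBIC)
c2=cv2.resize(b["color"][150:260,210:310],(400,440),interpolation=cv2.INTER_CUBIC)
cv2.imwrite("pics/z1.png",cv2.cvtColor(np.hstack([c1,c2]),cv2.COLOR_RGB2BGR))
c1=cv2.resize(a["color"][115:225,340:440],(400,440),interpolation=cv2.INTER_CUBIC)
c2=cv2.resize(b["color"][220:370,120:210],(264,440),interpolation=cv2.INTER_CUBIC)
cv2.imwrite("pics/z2.png",cv2.cvtColor(np.hstack([c1,c2]),cv2.COLOR_RGB2BGR))
E
```

```text
(no output)
```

View pics/z1.png

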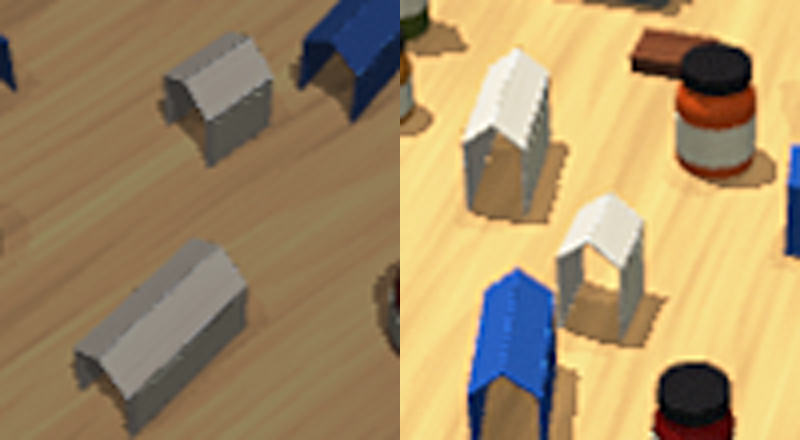

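View pics/z2.png

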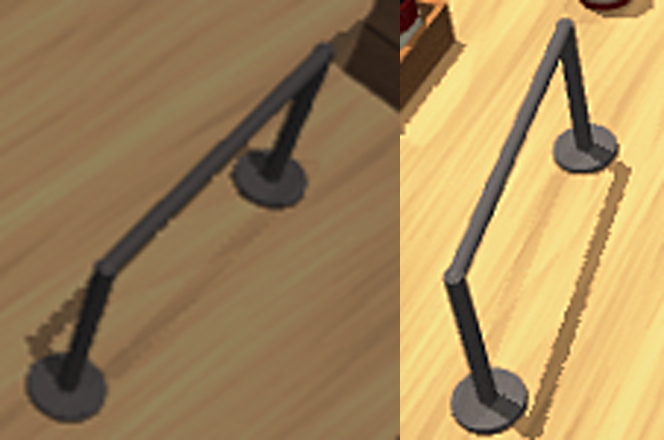

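The crops show the wide sign's ridge ends at scene (235.5,277.5)/(261.2,250) and side (239.5,162)/(234.2,180.5). The bar ends are at scene (365.8,182.5)/(420.8,127.5) and side (176.9,227.5)/(138.8,313.8).

```bash
python3 - <<'E'
from h import *
a=load("scene0.npy");b=load("side0.npy")
def rep(n,A,B,z):
    for im,p in((a,A),(b,B)):
        P=onplane(im,p,z);d=P[1]-P[0];print(n,P.round(0).tolist(),'mid',P.mean(0).round(1),'len',np.linalg.norm(d).round(1),'yaw',np.degrees(np.arctan2(d[1],d[0])).round(1))
    for i in(0,1):
        o,d=ray(a,[A[i]]);o2,d2=ray(b,[B[i]])
        s=np.linalg.lstsq(np.c_[d[0],-d2[0]],o2-o,rcond=None)[0];x,y=o+s[0]*d[0],o2+s[1]*d2[0]
        print(' tri',((x+y)/2).round(1),np.linalg.norm(x-y).round(1))
rep("sign",[(235.5,277.5),(261.2,250)],[(239.5,162),(234.2,180.5)],88)
rep("bar",[(365.8,182.5),(420.8,127.5)],[(176.9,227.5),(138.8,313.8)],152)
rep("narrow",[(210+190/4,190+77/4),(210+238/4,190+35/4)],[(210+210/4,150+195/4),(210+197/4,150+235/4)],88)
w=cams.get_image("wrist");print(ray(w,[[256,192]]),ray(w,[[256,292]])[1])
E
```

```text
sign [[563.0, -302.0, 88.0], [541.0, -205.0, 88.0]] mid [ 551.8 -253.5   88. ] len 99.5 yaw 102.5
sign [[558.0, -304.0, 88.0], [539.0, -200.0, 88.0]] mid [ 548.6 -251.9   88. ] len 106.4 yaw 100.5
 tri [ 560.3 -303.    87.6] 4.6
 tri [ 540.2 -203.8   85.1] 0.7
bar [[579.0, 123.0, 152.0], [535.0, 402.0, 152.0]] mid [557.1 262.3 152. ] len 282.5 yaw 98.9
bar [[573.0, 123.0, 152.0], [531.0, 402.0, 152.0]] mid [551.6 262.6 152. ] len 282.3 yaw 98.6
 tri [576.  122.6 150.3] 5.4
 tri [533.1 402.  150.6] 3.7
narrow [[435.0, -136.0, 88.0], [428.0, -88.0, 88.0]] mid [ 431.5 -112.1   88. ] len 48.6 yaw 98.7
narrow [[428.0, -134.0, 88.0], [423.0, -86.0, 88.0]] mid [ 425.3 -110.    88. ] len 48.1 yaw 96.1
 tri [ 431.  -135.8   84.9] 5.2
 tri [424.9 -87.6  85.7] 3.4
(array([ 336.02159799, -559.5949325 ,  372.79926866]), array([[-0.24143656, -0.08841167, -0.96665645]])) [[-0.5172337  -0.21729377 -0.88259631]]
```

```bash
cat > plan.py <<'E'
import sys,numpy as np
from h import *
from scipy.spatial.transform import Rotation as Rot
# plan.py x y z yawdeg nrows grip : rows in tool axes from the measured pose
x,y,z,yaw,n,g=map(float,sys.argv[1:]);n=int(n)
s=read_state();p=np.array(s["eef_pos"]);R=Rot.from_euler("xyz",s["tool_rot"])
T=Rot.from_euler("xyz",[np.pi,0,np.radians(yaw)])
dv=(R.inv()*T).as_rotvec();step=(np.array([x,y,z])-p)/n
for i in range(n):
    Ri=R*Rot.from_rotvec(dv*i/n);d=Ri.inv().apply(step)/10
    print(g,*d.round(2),*np.degrees(dv/n).round(2),end=";\n" if i%5==4 else "; ")
print()
E
python3 plan.py 550 -253 231 101 14 1
```

```text
1.0 2.8 -1.34 -0.0 -0.01 -0.0 -5.43; 1.0 2.91 -1.07 -0.0 -0.01 -0.0 -5.43; 1.0 3.0 -0.79 -0.0 -0.01 -0.0 -5.43; 1.0 3.06 -0.5 -0.0 -0.01 -0.0 -5.43; 1.0 3.09 -0.21 -0.0 -0.01 -0.0 -5.43;
1.0 3.1 0.08 -0.0 -0.01 -0.0 -5.43; 1.0 3.08 0.37 -0.0 -0.01 -0.0 -5.43; 1.0 3.03 0.66 -0.0 -0.01 -0.0 -5.43; 1.0 2.95 0.95 -0.0 -0.01 -0.0 -5.43; 1.0 2.85 1.22 -0.0 -0.01 -0.0 -5.43;
1.0 2.72 1.49 -0.0 -0.01 -0.0 -5.43; 1.0 2.57 1.74 -0.0 -0.01 -0.0 -5.43; 1.0 2.39 1.97 -0.0 -0.01 -0.0 -5.43; 1.0 2.19 2.19 -0.0 -0.01 -0.0 -5.43;
```

Emit:
{"name": "move_arm", "arguments": {
  "targets": "1 2.8 -1.3 0 0 0 -5.4; 1 2.9 -1.1 0 0 0 -5.4; 1 3.0 -0.8 0 0 0 -5.4; 1 3.1 -0.5 0 0 0 -5.4; 1 3.1 -0.2 0 0 0 -5.4"
}}

```text
clock: 0.57
eef_pos: [374.5, -467.6, 231.1]
tool_rot: [-3.141, -0.0, 0.913]
force: [0.8, -0.0, -0.3]
width: 85.3
gripper_force: 0.0
```

Emit:
{"name": "move_arm", "arguments": {
  "targets": "1 3.1 0.1 0 0 0 -5.4; 1 3.1 0.4 0 0 0 -5.4; 1 3.0 0.7 0 0 0 -5.4; 1 2.9 0.9 0 0 0 -5.4; 1 2.8 1.2 0 0 0 -5.4"
}}

```text
clock: 0.98
eef_pos: [472.8, -349.3, 231.2]
tool_rot: [-3.141, -0.0, 1.384]
force: [0.1, -0.2, 0.1]
width: 85.4
gripper_force: 0.0
```

Emit:
{"name": "move_arm", "arguments": {
  "targets": "1 2.7 1.5 0 0 0 -5.4; 1 2.6 1.7 0 0 0 -5.4; 1 2.4 2.0 0 0 0 -5.4; 1 2.2 2.2 0 0 0 -5.4; 1 0 0 0 0 0 0"
}}

```text
clock: 1.4
eef_pos: [556.3, -246.9, 231.4]
tool_rot: [3.136, -0.005, 1.769]
force: [1.2, 0.6, -0.1]
width: 85.4
gripper_force: 0.0
```

```bash
python3 - <<'E'
from h import *
w=get("wrist","w1")
s=read_state();print(s["clock"],s["eef_pos"],np.degrees(s["tool_rot"]),s["force"],s["qpos"])
E
```

```text
1.45 [ 553.90433859 -250.45517977  231.17540829] [ 1.79881884e+02 -1.44190283e-01  1.01031582e+02] [ 0.06504418 -0.74868159 -0.00879429] [ 0.58867908  0.58357547 -0.33464928  1.6344653   0.21878085  0.96025367
  0.3721164 ]
```

View pics/w1.png

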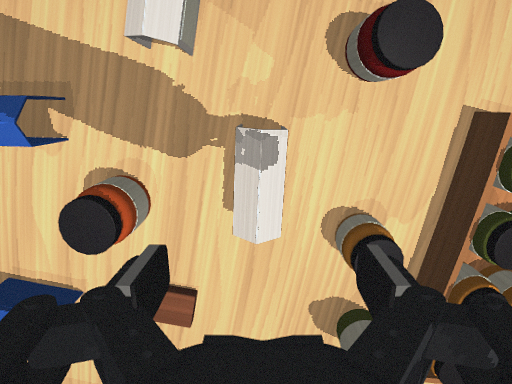

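The sign sits in the middle of the wrist view. Its ridge runs from about (263,128) to (258,243), and its eave corners are at (235,126), (288,129), (232,237) and (283,236).

```bash
python3 - <<'E'
from h import *
w=load("w1.npy")
for z,p in((88,[(263,128),(258,243)]),(66,[(235,126),(288,129)]),(66,[(232,237),(283,236)]),(66,[(235,126),(232,237)])):
    P=onplane(w,p,z);d=P[1]-P[0];print(P.round(1).tolist(),P.mean(0).round(1),np.linalg.norm(d).round(1),np.degrees(np.arctan2(-d[1],-d[0])).round(1))
E
```

```text
[[547.6, -196.5, 88.0], [564.5, -304.8, 88.0]] [ 556.  -250.7   88. ] 109.6 98.9
[[521.5, -201.1, 66.0], [571.5, -193.9, 66.0]] [ 546.5 -197.5   66. ] 50.4 -171.8
[[538.4, -313.0, 66.0], [590.1, -301.5, 66.0]] [ 564.3 -307.3   66. ] 53.0 -167.5
[[521.5, -201.1, 66.0], [538.4, -313.0, 66.0]] [ 530. -257.   66.] 113.2 98.6
```

```bash
python3 plan.py 555.5 -251 25 99 7 1
```

```text
1.0 -0.02 0.01 2.95 0.02 -0.02 0.29; 1.0 -0.02 0.02 2.95 0.02 -0.02 0.29; 1.0 -0.02 0.02 2.95 0.02 -0.02 0.29; 1.0 -0.02 0.02 2.95 0.02 -0.02 0.29; 1.0 -0.01 0.02 2.95 0.02 -0.02 0.29;
1.0 -0.01 0.02 2.95 0.02 -0.02 0.29; 1.0 -0.01 0.02 2.95 0.02 -0.02 0.29;
```

Emit:
{"name": "move_arm", "arguments": {
  "targets": "1 0 0.1 1 0 0 1; 1 -0.1 0.1 3 0 0 1; 1 0 0 3 0 0 0; 1 0 0 3 0 0 0; 1 0 0 3 0 0 0"
}}

```text
clock: 1.87
eef_pos: [551.8, -257.8, 99.4]
tool_rot: [-3.14, 0.001, 1.717]
force: [0.9, -0.7, -0.3]
width: 85.0
gripper_force: 0.0
```

Emit:
{"name": "move_arm", "arguments": {
  "targets": "1 0 0 3 0 0 0; 1 0 0 2.5 0 0 0; 1 0 0 1.5 0 0 0; 1 0 0 0.6 0 0 0; 1 0 0 0 0 0 0"
}}

```text
clock: 2.28
eef_pos: [551.2, -256.6, 23.2]
tool_rot: [-3.138, -0.001, 1.719]
force: [0.3, 0.5, -0.8]
width: 85.5
gripper_force: 0.0
```

```bash
python3 plan.py 555.5 -251 25 99 1 1
```

```text
1.0 0.49 0.5 -0.18 -0.23 -0.06 -0.53;
```

Emit:
{"name": "move_arm", "arguments": {
  "targets": "1 0.5 0.4 -0.2 0 0 -0.4; 1 0 0 0 0 0 0; -1 0 0 0 0 0 0; -1 0 0 0 0 0 0; -1 0 0 0 0 0 0"
}}

```text
clock: 2.7
eef_pos: [557.0, -250.4, 28.2]
tool_rot: [3.141, 0.001, 1.728]
force: [-0.9, -0.1, 1.0]
width: 51.4
gripper_force: 0.7
```

Emit:
{"name": "move_arm", "arguments": {
  "targets": "-1 0 0 0 0 0 0; -1 0 0 0 0 0 0; -1 0 0 0 0 0 0; -1 0 0 0 0 0 0; -1 0 0 0 0 0 0"
}}

```text
clock: 3.12
eef_pos: [557.1, -250.5, 28.3]
tool_rot: [3.141, 0.001, 1.728]
force: [-1.0, 0.2, 5.9]
width: 49.5
gripper_force: 62.7
```

Emit:
{"name": "move_arm", "arguments": {
  "targets": "-1 0 0 -1 0 0 0; -1 0 0 -2.5 0 0 0; -1 0 0 -3 0 0 0; -1 0 0 -3 0 0 0; -1 0 0 -3 0 0 0"
}}

```text
clock: 3.53
eef_pos: [556.3, -249.9, 153.9]
tool_rot: [-3.141, -0.0, 1.728]
force: [0.8, -0.4, -2.0]
width: 49.2
gripper_force: 62.5
```

Emit:
{"name": "move_arm", "arguments": {
  "targets": "-1 0 0 -3 0 0 0; -1 0 0 -2 0 0 0; -1 0 0 -1 0 0 0; -1 0 0 0 0 0 0; -1 0 0 0 0 0 0"
}}

```text
clock: 3.95
eef_pos: [556.2, -250.0, 211.9]
tool_rot: [-3.141, -0.0, 1.728]
force: [0.1, -1.0, -2.3]
width: 49.2
gripper_force: 62.5
```

```bash
python3 - <<'E'
from h import *
w=get("side","s1");save(dict(color=w["color"][60:240,150:400].repeat(3,0).repeat(3,1)),"s1c.png")
s=read_state();print(s["clock"],s["eef_pos"],np.degrees(s["tool_rot"]),s["force"],s["torque"],s["width"])
E
python3 plan.py 554.5 262.5 215 98.7 18 -1
```

```text
4.0 [ 555.69389557 -249.81759719  210.95284254] [-1.79866546e+02 -6.87282885e-02  9.90214031e+01] [ 0.14246298  0.54857551 -1.49866333] [-0.02119918  0.06126458  0.00720403] 49.31381484954021
-1.0 2.81 0.44 -0.02 -0.01 -0.0 0.02; -1.0 2.81 0.44 -0.02 -0.01 -0.0 0.02; -1.0 2.81 0.44 -0.02 -0.01 -0.0 0.02; -1.0 2.81 0.44 -0.02 -0.01 -0.0 0.02; -1.0 2.81 0.44 -0.02 -0.01 -0.0 0.02;
-1.0 2.81 0.44 -0.02 -0.01 -0.0 0.02; -1.0 2.81 0.43 -0.02 -0.01 -0.0 0.02; -1.0 2.81 0.43 -0.02 -0.01 -0.0 0.02; -1.0 2.81 0.43 -0.02 -0.01 -0.0 0.02; -1.0 2.81 0.43 -0.02 -0.01 -0.0 0.02;
-1.0 2.81 0.43 -0.02 -0.01 -0.0 0.02; -1.0 2.81 0.43 -0.02 -0.01 -0.0 0.02; -1.0 2.81 0.43 -0.02 -0.01 -0.0 0.02; -1.0 2.81 0.43 -0.02 -0.01 -0.0 0.02; -1.0 2.81 0.43 -0.02 -0.01 -0.0 0.02;
-1.0 2.81 0.43 -0.02 -0.01 -0.0 0.02; -1.0 2.81 0.43 -0.02 -0.01 -0.0 0.02; -1.0 2.81 0.42 -0.02 -0.01 -0.0 0.02;
```

View pics/s1c.png

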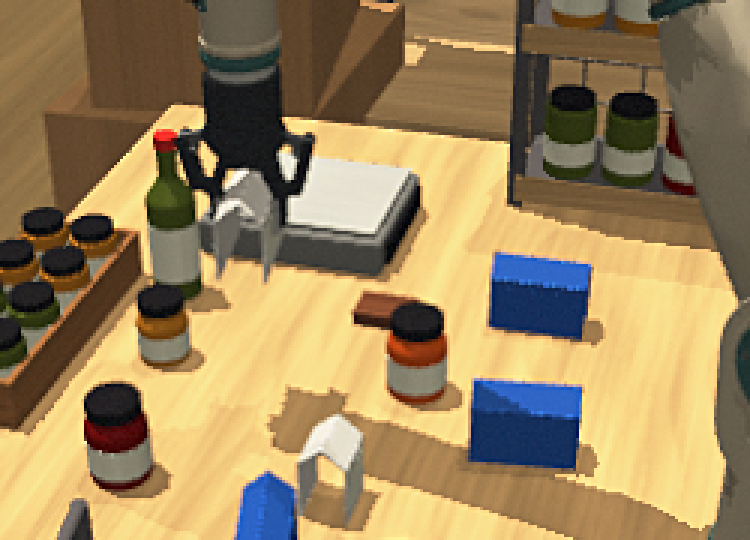

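The sign is held upright between the fingers, with its foot about 183 mm up. The narrow sign hasn't moved. Next is the crossing to the bar.

Emit:
{"name": "move_arm", "arguments": {
  "targets": "-1 1.5 0.2 0 0 0 0; -1 2.8 0.4 0 0 0 0; -1 2.8 0.4 0 0 0 0; -1 2.8 0.4 0 0 0 0; -1 2.8 0.4 0 0 0 0"
}}

```text
clock: 4.42
eef_pos: [553.3, -118.9, 210.7]
tool_rot: [-3.139, -0.002, 1.729]
force: [1.3, -0.4, -2.1]
width: 49.0
gripper_force: 62.5
```

Emit:
{"name": "move_arm", "arguments": {
  "targets": "-1 2.8 0.4 0 0 0 0; -1 2.8 0.4 0 0 0 0; -1 2.8 0.4 0 0 0 0; -1 2.8 0.4 0 0 0 0; -1 2.8 0.4 0 0 0 0"
}}

```text
clock: 4.83
eef_pos: [550.7, 22.3, 210.8]
tool_rot: [-3.138, -0.001, 1.729]
force: [0.3, 0.2, -2.2]
width: 49.4
gripper_force: 62.5
```

Emit:
{"name": "move_arm", "arguments": {
  "targets": "-1 2.8 0.5 0 0 0 0; -1 2.8 0.5 0 0 0 0; -1 2.8 0.5 0 0 0 0; -1 2.5 0.4 0 0 0 0; -1 1.5 0.2 0 0 0 0"
}}

```text
clock: 5.25
eef_pos: [551.6, 150.6, 210.9]
tool_rot: [-3.139, -0.003, 1.733]
force: [0.0, 0.6, -1.5]
width: 49.6
gripper_force: 62.5
```

```bash
python3 plan.py 554.5 262.5 215 98.7 5 -1
```

```text
-1.0 2.2 0.42 -0.08 -0.03 -0.03 0.12; -1.0 2.2 0.42 -0.08 -0.03 -0.03 0.12; -1.0 2.2 0.41 -0.08 -0.03 -0.03 0.12; -1.0 2.2 0.41 -0.08 -0.03 -0.03 0.12; -1.0 2.2 0.4 -0.08 -0.03 -0.03 0.12;
```

Emit:
{"name": "move_arm", "arguments": {
  "targets": "-1 2.4 0.4 0 0 0 0.3; -1 2.4 0.4 0 0 0 0.3; -1 2.4 0.4 0 0 0 0; -1 2.2 0.4 0 0 0 0; -1 1.5 0.3 0 0 0 0"
}}

```text
clock: 5.67
eef_pos: [553.8, 259.8, 210.7]
tool_rot: [-3.138, -0.001, 1.722]
force: [-0.4, 0.3, -2.2]
width: 49.6
gripper_force: 62.5
```

Emit:
{"name": "move_arm", "arguments": {
  "targets": "-1 0 0 0 0 0 0; -1 0 0 0 0 0 0; -1 0 0 0 0 0 0"
}}

```text
clock: 5.92
eef_pos: [555.7, 254.6, 211.5]
tool_rot: [-3.14, 0.002, 1.717]
force: [1.2, -0.6, -1.8]
width: 49.1
gripper_force: 62.5
```

```bash
python3 plan.py 554.5 262.5 211 98.7 1 -1; python3 - <<'E'
from h import *
a=get("scene","s2");b=get("wrist","w2");e=get("side","e2")
c=[cv2.resize(x,(400,300),interpolation=cv2.INTER_CUBIC) for x in (a["color"][70:220,310:510],e["color"][190:340,70:270])]
cv2.imwrite("pics/s2c.png",cv2.cvtColor(np.vstack([np.hstack(c),np.hstack([cv2.resize(b["color"],(400,300)),c[0]*0])]),cv2.COLOR_RGB2BGR))
s=read_state();print(s["clock"],s["eef_pos"],np.degrees(s["tool_rot"]),s["force"],s["torque"],s["width"])
E
```

```text
-1.0 0.8 -0.0 0.04 -0.1 0.11 -0.31; 
6.0667 [556.37706046 254.33015627 212.10421957] [-1.79972790e+02  6.23878554e-02  9.83079076e+01] [-0.04108642  0.27787129 -1.96475252] [ 0.03732646 -0.01095755 -0.03478131] 49.393423648086184
```

View pics/s2c.png

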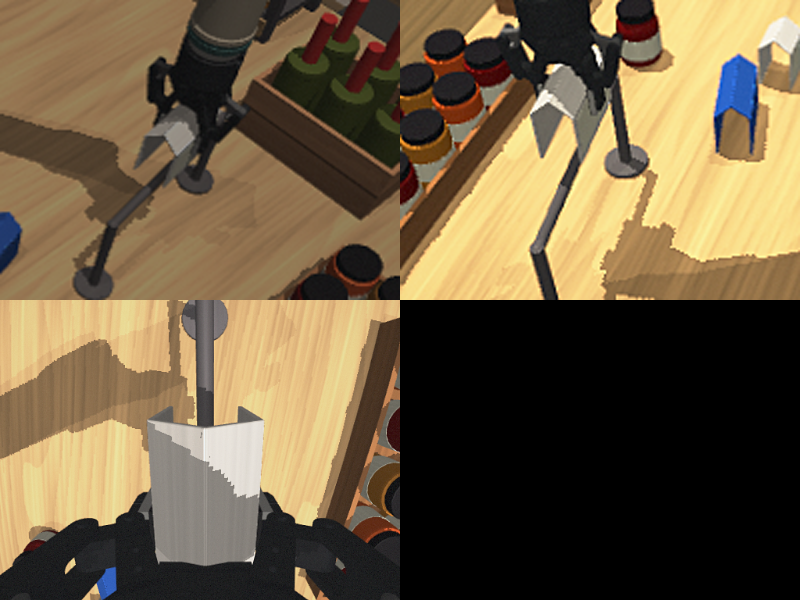

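The wrist view shows the bar running straight in under the ridge. Bar and ridge are both at column 205 and parallel, and the foot is clear of the bar. Now I lower it.

Emit:
{"name": "move_arm", "arguments": {
  "targets": "-1 0.8 0 0 0 0 -0.3; -1 0 0 1 0 0 0; -1 0 0 2 0 0 0; -1 0 0 2 0 0 0; -1 0 0 1 0 0 0"
}}

```text
clock: 6.48
eef_pos: [553.6, 263.2, 149.6]
tool_rot: [-3.138, 0.001, 1.723]
force: [-0.2, -0.2, -1.8]
width: 49.5
gripper_force: 62.5
```

Emit:
{"name": "move_arm", "arguments": {
  "targets": "-1 0 0 1.5 0 0 0; -1 0 0 1.5 0 0 0; -1 0 0 0.8 0 0 0; -1 0 0 0 0 0 0; -1 0 0 0 0 0 0"
}}

```text
clock: 6.9
eef_pos: [554.9, 264.0, 114.2]
tool_rot: [-3.141, -0.0, 1.723]
force: [-0.9, 0.5, -2.3]
width: 49.4
gripper_force: 62.5
```

Emit:
{"name": "move_arm", "arguments": {
  "targets": "-1 0 0 0.3 0 0 0; -1 0 0 0.3 0 0 0; -1 0 0 0.2 0 0 0; -1 0 0 0 0 0 0; -1 0 0 0 0 0 0"
}}

```text
clock: 7.32
eef_pos: [555.1, 263.9, 106.5]
tool_rot: [3.141, -0.0, 1.723]
force: [-0.3, -0.6, -1.6]
width: 49.7
gripper_force: 62.5
```

Emit:
{"name": "move_arm", "arguments": {
  "targets": "-1 0 0 0.1 0 0 0; -1 0 0 0.1 0 0 0; -1 0 0 0 0 0 0"
}}

```text
clock: 7.57
eef_pos: [555.0, 263.9, 104.2]
tool_rot: [-3.142, 0.0, 1.723]
force: [0.4, 0.5, -1.7]
width: 49.3
gripper_force: 62.5
```

```bash
python3 - <<'E'
from h import *
a=get("scene","s3");e=get("side","e3")
c=[cv2.resize(x,(400,300),interpolation=cv2.INTER_CUBIC) for x in (a["color"][95:215,340:500],e["color"][210:330,70:230])]
cv2.imwrite("pics/s3c.png",cv2.cvtColor(np.hstack(c),cv2.COLOR_RGB2BGR))
s=read_state();print(s["clock"],s["eef_pos"],np.degrees(s["tool_rot"]),s["force"],s["torque"],s["width"])
E
```

```text
7.6667 [555.01540664 263.90090811 104.31130465] [1.79999677e+02 8.55239048e-04 9.87276591e+01] [-0.14806297 -0.44195746 -2.16709582] [ 0.02913531 -0.00081612 -0.0335607 ] 49.40191745970423
```

View pics/s3c.png

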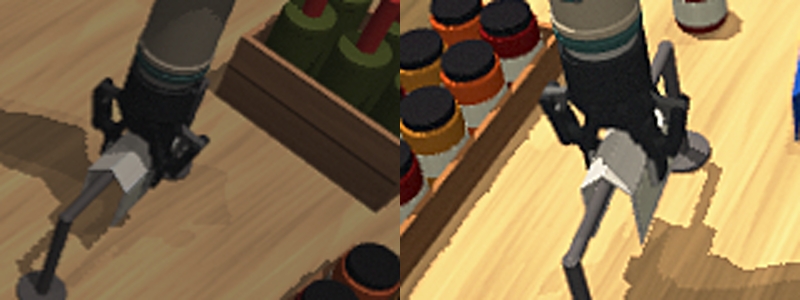

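The sign is astride the bar with a flap on each side. I'll feel for contact in 1 mm steps.

Emit:
{"name": "move_arm", "arguments": {
  "targets": "-1 0 0 0.1 0 0 0; -1 0 0 0 0 0 0; -1 0 0 0 0 0 0"
}}

```text
clock: 7.92
eef_pos: [555.0, 264.0, 103.8]
tool_rot: [3.141, -0.0, 1.723]
force: [-2.1, -0.4, 3.6]
width: 49.3
gripper_force: 63.0
```

Emit:
{"name": "move_arm", "arguments": {
  "targets": "-1 0 0 0.1 0 0 0; -1 0 0 0 0 0 0; -1 0 0 0 0 0 0"
}}

```text
clock: 8.17
eef_pos: [555.1, 264.0, 103.8]
tool_rot: [3.141, 0.0, 1.723]
force: [-2.9, -2.2, 10.5]
width: 49.5
gripper_force: 64.0
```

Contact came at the predicted height. Releasing now.

Emit:
{"name": "move_arm", "arguments": {
  "targets": "-0.1 0 0 0 0 0 0; 0.1 0 0 0 0 0 0; 0.3 0 0 0 0 0 0; 0.6 0 0 0 0 0 0; 1 0 0 0 0 0 0"
}}

```text
clock: 8.58
eef_pos: [555.2, 263.9, 102.2]
tool_rot: [3.141, -0.0, 1.723]
force: [0.0, 0.3, -0.5]
width: 78.1
gripper_force: 0.0
```

Emit:
{"name": "move_arm", "arguments": {
  "targets": "1 0 0 0 0 0 0; 1 0 0 0 0 0 0; 1 0 0 0 0 0 0; 1 0 0 -0.5 0 0 0; 1 0 0 -1 0 0 0"
}}

```text
clock: 9.0
eef_pos: [554.2, 263.5, 116.7]
tool_rot: [-3.139, 0.001, 1.723]
force: [-0.1, -0.0, -0.2]
width: 85.5
gripper_force: 0.0
```

Emit:
{"name": "move_arm", "arguments": {
  "targets": "1 0 0 -2 0 0 0; 1 0 0 -3 0 0 0; 1 0 0 -3 0 0 0; 1 0 0 -3 0 0 0; 1 0 0 -2 0 0 0"
}}

```text
clock: 9.42
eef_pos: [556.0, 264.7, 251.6]
tool_rot: [3.137, -0.002, 1.723]
force: [0.5, 0.3, -0.1]
width: 85.3
gripper_force: 0.0
```

Emit:
{"name": "move_arm", "arguments": {
  "targets": "1 0 0 -2 0 0 0; 1 0 0 0 0 0 0; 1 0 0 0 0 0 0; 1 0 0 0 0 0 0; 1 0 0 0 0 0 0"
}}

```text
clock: 9.83
eef_pos: [554.4, 263.4, 266.4]
tool_rot: [-3.14, 0.001, 1.723]
force: [-0.5, -0.6, 0.2]
width: 85.5
gripper_force: 0.0
```

```bash
python3 - <<'E'
from h import *
a=get("scene","s4");e=get("side","e4");b=get("wrist","w4")
c=[cv2.resize(x,(400,300),interpolation=cv2.INTER_CUBIC) for x in (a["color"][95:215,340:500],e["color"][210:330,70:230],b["color"],e["color"])]
cv2.imwrite("pics/s4c.png",cv2.cvtColor(np.vstack([np.hstack(c[:2]),np.hstack(c[2:])]),cv2.COLOR_RGB2BGR))
s=read_state();print(s["clock"],s["eef_pos"],s["force"],s["width"])
E
```

```text
9.9833 [554.57259844 263.63486315 266.35502199] [ 0.86243711  0.23193297 -0.08684552] 85.17664111353463
```

View pics/s4c.png

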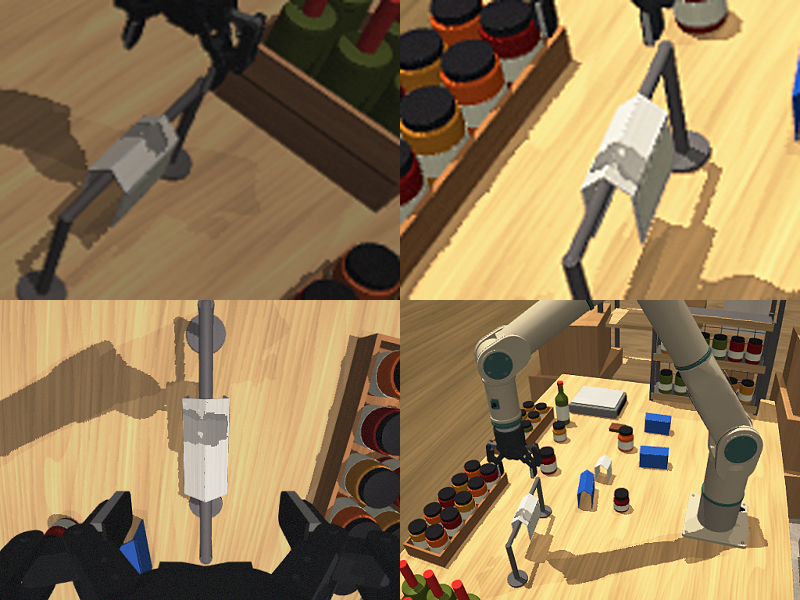

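The sign hangs level astride the bar near its middle. The gripper is clear and the narrow sign still stands where it was. I'll hand the job in.

```bash
python3 -c "
from cell import order
print(order.finish_job())"
```

```text
the job is handed in; nothing more can be done
None
```

The wide sign hangs astride the bar near its middle, one flap on each side; the narrow sign was left standing untouched, and the job was handed in at about 10 s on the clock.

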